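# Push a tip box home down its loading lane

## Robot

A 7-joint arm with a two-finger parallel gripper is mounted at the origin on a cart in front of the work surface, level with it; the furniture and walls round the work are solid. World frame = base frame: x ahead of the robot, y to its left, z up, the work surface at z = 0. Lengths are in m, angles in rad, forces in N, time in s.
With the tool pointing down it reaches from about 0.4 to 0.875 m from the base axis. Payload 6.5 kg.
Tool frame: the origin (TCP) lies at the very end of the fingers, on their centre line; the grasp point (between the pads) lies 19 mm behind it; z points along the fingers, x is the direction in which the jaws open and shut, and the axes are right-handed (so a half turn about z gives the same grasp; the last joint's range is limited). The gripper opens to 88 mm and grips with 3 to 60 N. Pads are 18 mm wide; open, the fingers measure 123 mm over their backs; the gripper's body (75 mm by 187 mm) begins 45 mm behind the grasp point.
Start: joints at [-1.376, 0.536, -0.004, 1.538, 0.003, 1.067, -0.071], TCP at [0.168, 0.628, 0.239] pointing down, gripper open.
Joint ranges: [-2.7, 2.7], [-0.37, 2.16], [-1.27, 1.26], [0.24, 2.4], [-1.31, 4.45], [0.19, 1.91], [-2.76, 2.76]. Speed limits (rad/s): [2.39, 2.39, 3.14, 3.14, 3.14, 3.14, 3.14].

## Interface

Orientations are given as a unit quaternion [w, x, y, z].
In Python, from workcell import telemetry, viewer, bot, recognise, regions_of, landmark_of gives the robot as it stands. The module is installed in compiled form; this text tells all that it offers.
- The arm moves only by the tool play_rows, never from a script. Its argument "deltas" is a list of rows, each a list of 7 numbers: the closure, from 0 (fully open) to 1 (shut), then the shift along the world's x, y, z in m, then the turn, a rotation vector about the world's x, y, z in degrees. A call has 1 to 8 rows; each row shifts and turns the commanded pose from where the row before left it; what a row does not reach is not made up. A row lasts 1/8 s, in which the tool goes at most 62.5 mm and 10.7 degrees, less where a joint would pass 70% of its speed; a pose out of reach is approached as far as the arm can. A call is refused whole if a number of a shift passes 0.0625 or a number of a turn 10.7, either way. A call with a gripper value outside its range is refused whole. The fingers move at their own pace and stop on an object; the grip force is fixed at half the most. Time passes only in rows, so rows that do not move let the fingers close. It gives the time, the measured TCP pose, the force and the opening at its end, in the units of the state.
- telemetry.get_obs(): the state, without advancing time (a new reading comes with each control period).
- viewer.camera(name): name is "scene" or "side" or "wrist"; returns a dict with "img" (400x640x3 uint8, red, green, blue), "range_z" (400x640 float32, m along the optical axis (not along the pixel's ray), 0 where there is no reading), "intrinsics" (3x3 intrinsics, pixels), "view" (4x4, takes a point from world to camera coordinates). Camera axes: x right, y down, z forward; pixel columns grow to the right and rows downward; lengths in m; the calibration is good to about 2 mm. A picture is of the moment at which its call begins.
- bot.finish_job(): hands the job in, once; it reports no verdict.
Trained networks look in the newest picture that a camera, given by its name, has taken for a name from the list of things; names that differ only in an ending like _2 or _b are one class to them, and where a whole thing is asked for, a point or a joint stands for the part that bears it (a point fixed in the world has none). Each returns a list of dicts, best first, with "confidence" (0 to 1); they miss things now and then, are a little off and sometimes report something else, mostly with a low value. They report only what shows in the picture. A call takes as long as a camera call. They do not tell look-alikes from the thing itself.
- recognise(camera, thing): "extent" ([left, top, right, bottom] in pixels, round what is visible of it).
- regions_of(camera, thing): "mask" (400x640 bool, what is visible of it) and "extent" ([left, top, right, bottom] in pixels, round what is visible of it).
- landmark_of(camera, thing): "pixel" ([column, row] in pixels: a listed point, or the origin of a listed thing).
The state is a dict: "time": time; "joint_pos": joint angles; "joint_vel": joint speeds; "effort": joint torques, N m; "ee_pos": TCP position; "orientation": TCP orientation; "force": force on the tool from outside, world axes, zero at the start; "wrist_torque": the same for the moment, N m; "gripper_width": finger opening in m.
Only numpy, scipy, OpenCV 4.12 (cv2) and the standard library are available. Lean on these libraries where they do the work, as an engineer would, in place of code of your own. Each camera call takes 0.05 s, during which the arm holds its last target.

## Task

A green pipette-tip box stands a little crooked on the open apron of the loading tray. Without taking it between the fingers, push it straight and on down the lane between the two rails until it is fully home at the end stop, then move the hand clear. Neither the box nor the hand may touch either rail; never lift or tip the box, meet the stop gently, and leave the things beside the tray where they are.

Things in the scene. Friction and masses are not known exactly. Their poses are not given: they have to be found in the camera images.
- tray: Fixed grey loading tray on the worktop, deck 150 mm wide (its x), top 4 mm above the worktop. Origin on the worktop at the middle of the lane's mouth. The lane runs from the mouth along the tray's -y for 220 mm to the end stop, 92 mm wide in the clear (x = -46 to +46 mm); the open apron, without rails, reaches 210 mm from the mouth along +y. z is up.
- rail_near: Fixed aluminium rail on the near (-x) side of the lane, 10 mm wide, 220 mm long, 22 mm high, its top 26 mm above the worktop. Origin at its mouth end, at deck height, on its centreline (51 mm from the lane's middle). It must not be touched.
- rail_far: The same rail on the far (+x) side of the lane. It must not be touched.
- end_stop: Fixed aluminium bar with a thin black rubber pad across the far end of the lane, 30 mm high and 112 mm long. Origin at deck height in the middle of the pad's face, which is what the box meets, 220 mm from the mouth along the tray's -y.
- tip_box: Loose green pipette-tip box, clear lid fixed shut, 0.13 to 0.23 kg: 70 mm wide (its x; 78 mm over lid tab and hinge), 124 mm long (its y), 71 mm high. Origin: centre of its underside. Starts on the apron, long axis within 12 degrees of the lane's direction, up to 20 mm to one side of its middle; slides with 1 to 2 N. When home its origin is 158 mm from the mouth along the tray's -y.
- tip_refill: Loose pale green blister of refill tips, 60 x 115 x 30 mm, on the worktop on the far side of the tray. Origin at the centre of its underside. Leave alone.
- dish: Loose round culture dish, 93 mm across and 15 mm high, on the worktop on the far side of the tray, near its stop end. Origin at the centre of its underside. Leave alone.
- marker: Loose marker pen, 131 mm long and 13 mm thick, on the worktop on the near side of the tray. Origin at the centre of its underside. Leave alone.
Not all that is in view belongs to the job. There is more than one size of the tip_box; the job needs the middle-sized.

How it is judged:
On the way:
1. the box's leading end is in the lane, the box still flat on the deck (y of tip_box in the frame of tray between -0.12 and 0.04 m and z of tip_box in the frame of tray below 0.012 m), for 0.1 s.
At the end, for the whole second after the job is handed in: The tip box stands flat and at rest in the lane between the rails, its leading face within 8 mm of the end stop (y of tip_box in the frame of tray below -0.15 m and x of tip_box in the frame of tray between -0.012 and 0.012 m and z of tip_box in the frame of tray below 0.008 m and angle between tip_box's own z axis and vertical below 0.06 rad and angle between the y axis of tip_box and the y axis of tray, either way round below 0.2 rad and linear speed of tip_box below 0.01 m/s); the robot touches nothing.
It fails at once if something (box or hand) touched a rail (contact force between any of rail_near, rail_far and anything else above 0.3 N).
It fails at once if the box was lifted off the deck or tipped (z of tip_box in the frame of tray above 0.014 m or angle between tip_box's own z axis and vertical above 0.2 rad).
It fails at once if the box was taken between the fingers (the point between the pads was inside the box) (x of the grasp point in the frame of tip_box between -0.03 and 0.03 m and y of the grasp point in the frame of tip_box between -0.057 and 0.057 m and z of the grasp point in the frame of tip_box below 0.078 m).
It fails at once if the box was rammed against the stop (over 40 N) (contact force between end_stop and tip_box above 40 N).
It fails at once if the refill blister, dish or marker was moved over 15 mm (distance of any of tip_refill, dish, marker from where it was at the start of the episode above 0.015 m).
It also fails if it takes over 51 s, if anything falls off the work surface, if the arm or the gripper's body presses on something with over 40 N, if the wrist force passes 120 N, or if a joint passes its speed limit or range.

## Working session

There is one attempt and no reset: what is moved stays moved. The work goes in short steps, Python scripts to look and compute and a tool call to move; the robot and the scene stay as the last step left them, time stands still between calls to the robot, and variables do not carry over. Pictures are saved under pics/ and viewed, and the job is handed in when it is done.

Besides the shell and the picture viewer there is one more tool, called after "Call:" as name([rows], argument=value, ...), one row to a line, values as JSON. play_rows: Moves the arm, as the interface text tells. Its arguments: {"type":"object","properties":{"deltas":{"type":"array"}},"required":["deltas"]}

```bash
mkdir -p pics; cat > h.py <<'E'
from workcell import telemetry, viewer, bot, recognise, regions_of, landmark_of
import numpy as np, cv2
def shot(cam,name):
    c=viewer.camera(cam); cv2.imwrite('pics/'+name+'.png',c['img'][:,:,::-1]); return c
def cloud(c):
    K=c['intrinsics'];z=c['range_z'].astype(float);v,u=np.indices(z.shape)
    P=np.stack([(u-K[0,2])/K[0,0]*z,(v-K[1,2])/K[1,1]*z,z,np.ones_like(z)],-1)
    W=P@np.linalg.inv(c['view']).T
    W=W[...,:3]; W[z<=0]=np.nan
    return W
def ray(c,p,zw):
    Ti=np.linalg.inv(c['view']);K=c['intrinsics']
    d=Ti[:3,:3]@np.array([(p[0]-K[0,2])/K[0,0],(p[1]-K[1,2])/K[1,1],1]);o=Ti[:3,3]
    return o+d*(zw-o[2])/d[2]
E
python3 - <<'E'
from h import *
s=telemetry.get_obs()
for k in s: print(k,np.round(s[k],3))
for cam in ['scene','side','wrist']:
    c=shot(cam,cam+'0'); W=cloud(c)
    print(cam,np.linalg.inv(c['view'])[:3,3])
    for t in ['tray','rail_near','rail_far','end_stop','tip_box','tip_refill','dish','marker']:
        for l in landmark_of(cam,t)[:3]:
            p=l['pixel'];print(t,np.round(p),round(l['confidence'],2),np.round(W[int(p[1]),int(p[0])],3) if 0<=p[1]<400 and 0<=p[0]<640 else '')
    for r in recognise(cam,'tip_box'):print('ext',np.round(r['extent']),r['confidence'])
E
```

```text
time 0.0
joint_pos [-1.376  0.537 -0.004  1.539  0.003  1.067 -0.071]
joint_vel [-0.002  0.001  0.001 -0.001 -0.001 -0.     0.   ]
effort [-0.0000e+00 -5.7098e+01  9.9000e-01 -2.5161e+01 -5.6000e-02  1.8000e-02
  0.0000e+00]
ee_pos [0.167 0.627 0.238]
orientation [ 0.001  0.793  0.609 -0.001]
force [ 1.453 -0.67   0.19 ]
wrist_torque [ 0.004  0.014 -0.002]
gripper_width 0.088
scene [-0.059772    0.49151281  0.68125324]
tray [419. 192.] 0.59 [nan nan nan]
tray [345. 193.] 0.42 [0.58  0.003 0.03 ]
rail_near [377. 232.] 0.7 [0.425 0.005 0.008]
rail_near [364. 224.] 0.25 [0.423 0.059 0.066]
rail_far [352. 212.] 0.6 [0.47  0.061 0.073]
end_stop [419. 192.] 0.58 [ 0.492 -0.207  0.005]
tip_box [253. 286.] 0.96 [0.375 0.366 0.096]
tip_box [338. 243.] 0.94 [0.427 0.132 0.036]
tip_box [292. 200.] 0.9 [0.617 0.149 0.043]
tip_refill [347. 194.] 0.79 [ 0.576 -0.005  0.026]
dish [382. 170.] 0.86 [ 0.632 -0.179  0.011]
dish [422. 227.] 0.3 [ 0.377 -0.108  0.01 ]
marker [420. 225.] 0.69 [ 0.389 -0.116 -0.   ]
marker [419. 190.] 0.53 [ 0.502 -0.215  0.006]
marker [378. 169.] 0.5 [ 0.637 -0.17   0.014
[... 196 characters left out ...]
77 -0.228  0.031]
rail_near [290. 242.] 0.84 [ 0.422 -0.006  0.009]
rail_near [302. 281.] 0.55 [ 0.375 -0.119  0.008]
rail_far [274. 206.] 0.48 [0.426 0.055 0.067]
end_stop [379. 278.] 0.6 [ 0.477 -0.223  0.033]
tip_box [334. 180.] 0.66 [0.627 0.1   0.033]
tip_box [274. 210.] 0.65 [0.426 0.053 0.056]
tip_box [224. 178.] 0.65 [0.422 0.295 0.025]
tip_refill [356. 212.] 0.9 [ 0.584 -0.031  0.028]
dish [415. 242.] 0.78 [ 0.622 -0.179  0.015]
marker [302. 280.] 0.63 [ 0.377 -0.116  0.009]
marker [353. 215.] 0.22 [ 0.58  -0.029  0.018]
ext [247. 169. 299. 228.] 0.98
ext [317. 153. 355. 191.] 0.63
ext [183. 129. 262. 193.] 0.61
wrist [0.09971607 0.64693633 0.38451738]
ext [168. 341. 211. 370.] 0.95
```

View pics/scene0.png

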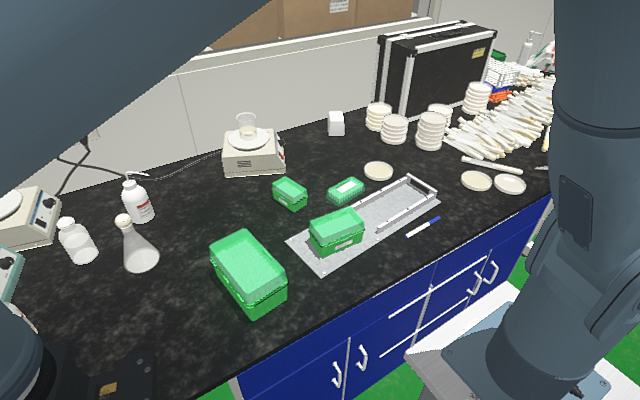

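View pics/side0.png

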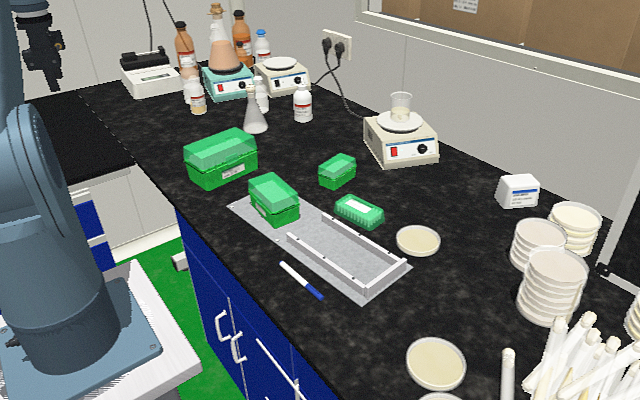

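The middle box stands on the tray in the scene view (310–367, 208–257), with the big box to its left (207–287, 227–321). The rails run right and up to the stop near (420, 185). Next I'll fit the tray, rails and box from the depth.

```bash
cat > fit.py <<'E'
from h import *
def both():
    out={}
    for cam in ['scene','side']:
        c=viewer.camera(cam); out[cam]=(c,cloud(c))
    return out
if __name__=='__main__':
    o=both()
    np.savez('/tmp/c.npz',scene=o['scene'][1],side=o['side'][1],si=o['scene'][0]['img'],di=o['side'][0]['img'])
    for cam in o:
        c,W=o[cam]; im=c['img'].astype(int)
        x,y,z=W[...,0],W[...,1],W[...,2]
        green=(im[...,1]>im[...,0]+25)&(im[...,1]>im[...,2]+25)
        roi=(x>.3)&(x<.7)&(y>-.32)&(y<.3)
        print(cam,'bench z',np.nanmedian(z[(x>.3)&(x<.36)&(y>-.3)&(y<.2)]))
        # topdown map
        S=1000; M=np.zeros((600,800,3),np.uint8)
        m=roi&np.isfinite(z)&(z>-.02)&(z<.2)
        px=((.45-y[m])*S).astype(int); py=((.8-x[m])*S).astype(int)
        ok=(px>=0)&(px<799)&(py>=0)&(py<599)
        col=c['img'][m][:,::-1]
        order=np.argsort(z[m][ok])
        for a,b,q in zip(px[ok][order],py[ok][order],col[ok][order]): M[b-0:b+3,a:a+3]=q
        cv2.imwrite(f'pics/top_{cam}.png',M)
        bx=roi&green&(x<.55)&(z>.062)&(z<.09)
        P=W[bx][:,:2].astype(np.float32)
        print('box top n',len(P),'z',np.nanmedian(z[bx]),np.percentile(z[bx],[5,95]))
        print(cv2.minAreaRect(P))
        rl=roi&~green&(z>.020)&(z<.032)&(x<.56)&(y<.06)
        print('rail pts',rl.sum())
E
python3 fit.py
```

```text
scene bench z -0.23332679821326818
box top n 1129 z 0.07307740955405362 [0.06538869 0.07502293]
((0.4431889057159424, 0.17950129508972168), (0.09143117070198059, 0.2653510868549347), 11.94857120513916)
rail pts 605
side bench z -0.12829495084456827
box top n 1302 z 0.07335397177046027 [0.0641867  0.08087845]
((0.4422905445098877, 0.17676103115081787), (0.09894055128097534, 0.2672517001628876), 10.540834426879883)
rail pts 1177
```

View pics/top_side.png

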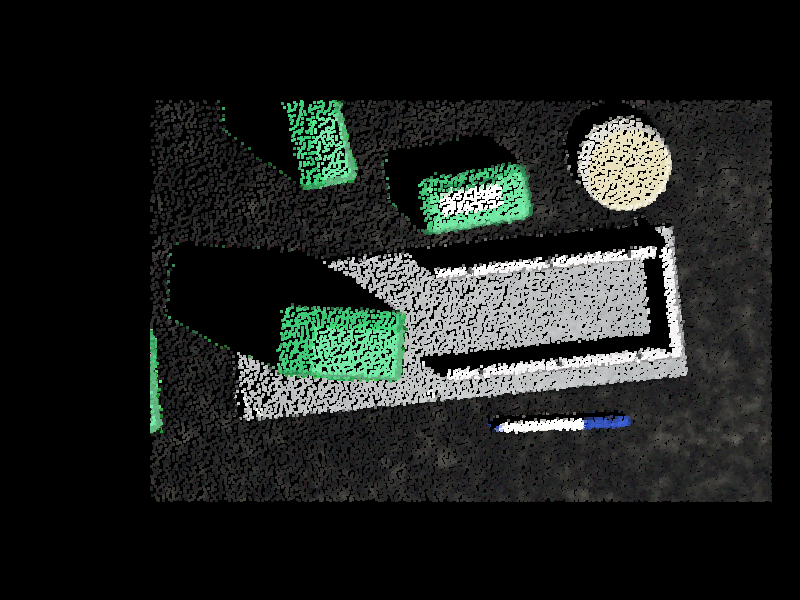

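View pics/top_scene.png

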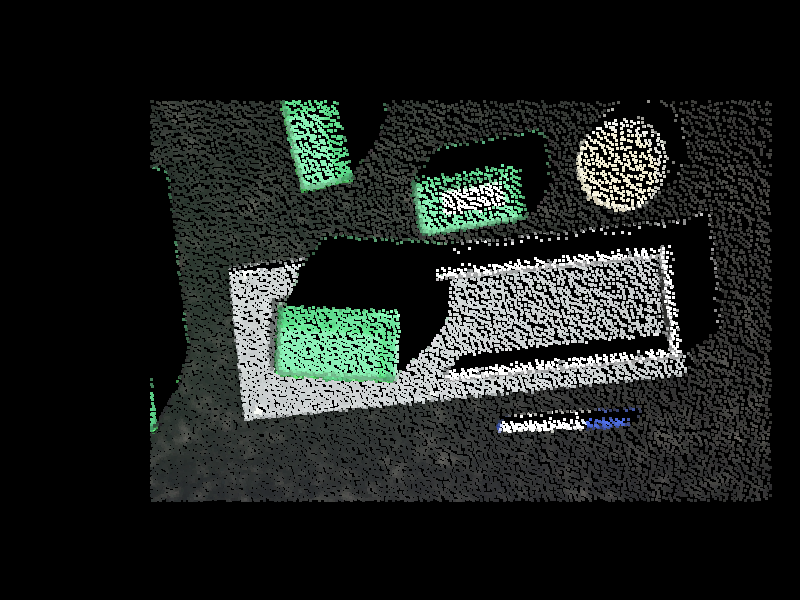

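```bash
cat > fit2.py <<'E'
from h import *
from scipy.optimize import minimize
import sys
def line(P,it=5):
    for _ in range(it):
        c=P.mean(0);d=np.linalg.svd(P-c)[2][0] if len(P)<3000 else np.linalg.eigh(np.cov((P-c).T))[1][:,-1]
        n=np.array([-d[1],d[0]]);r=(P-c)@n;P=P[abs(r)<max(2*r.std(),.004)]
    if d[1]>0:d=-d
    return c,d,r.std(),len(P)
D=np.load('/tmp/c.npz')
for cam in ['scene','side']:
    W=D[cam];im=D['si' if cam=='scene' else 'di'].astype(int)
    x,y,z=W[...,0],W[...,1],W[...,2]
    green=(im[...,1]>im[...,0]+25)&(im[...,1]>im[...,2]+25)
    print(cam)
    g=abs(z-.002)<.02
    deck=(im.min(-1)>150)&(y>-.15)&(y<0.2)&(x>.4)&(x<.54)&(z<.012)&(z>-.01)
    print('deck z',np.median(z[deck]),z[deck].std())
    top=(z>.0215)&(z<.031)&~green&(im.min(-1)>120)
    ln=lambda s:(x-(.44-.1*(y-0)))  # lane-ish
    u=x+.095*y
    for nm,lo,hi in [('near',.40,.46),('far',.50,.555)]:
        m=top&(u>lo)&(u<hi)&(y<0.03)&(y>-.19)
        c,d,s,n=line(W[m][:,:2]); print(nm,np.round(c,4),np.round(np.degrees(np.arctan2(d[0],-d[1])),2),round(s,4),n,'ymax',np.percentile(y[m],[1,99]))
    m=(x>.37)&(x<.53)&(y>-.1)&(y<.23)&green&(z>.068)&(z<.085)&(u<.52)
    m=cv2.morphologyEx(m.astype(np.uint8),cv2.MORPH_OPEN,np.ones((3,3)))>0
    P=W[m][:,:2].astype(np.float32);print('box',len(P),np.median(z[m]),cv2.minAreaRect(P),P.mean(0))
    m2=(x>.37)&(x<.53)&(y>.03)&(y<.23)&green&(z>.01)&(z<.1)
    for q in [.01,.02,.03,.04,.05,.06,.07]:
        mm=m2&(z>q)&(z<q+.01)&(y<.23);print(q,mm.sum(),np.round([*np.percentile(x[mm],[1,99]),*np.percentile(y[mm],[1,99])],3) if mm.sum() else '')
E
python3 fit2.py
```

```text
scene
deck z 0.003109106911426407 0.0017342216732799155
near [ 0.4335 -0.0872] 5.91 0.003 196 ymax [-0.18781969  0.00151629]
far [ 0.535  -0.0826] 5.83 0.0028 169 ymax [-0.18594838  0.01328345]
box 996 0.07325878698833282 ((0.45891645550727844, 0.11186037212610245), (0.11853846162557602, 0.06909406930208206), 86.70429229736328) [0.45679304 0.11454055]
0.01 107 [0.422 0.49  0.057 0.172]
0.02 92 [0.422 0.489 0.058 0.173]
0.03 119 [0.421 0.486 0.058 0.174]
0.04 158 [0.42  0.493 0.059 0.176]
0.05 183 [0.421 0.491 0.057 0.174]
0.06 177 [0.422 0.489 0.059 0.173]
0.07 968 [0.425 0.492 0.054 0.171]
side
deck z 0.0034436546488839093 0.0013638966689814335
near [ 0.4351 -0.1005] 5.82 0.0029 373 ymax [-0.18898445  0.00106709]
far [ 0.5364 -0.0939] 5.67 0.0027 320 ymax [-0.1889163   0.01289415]
box 917 0.07355986748110654 ((0.4597000181674957, 0.1110147088766098), (0.12285859137773514, 0.06862366199493408), 86.2551498413086) [0.4569117  0.10580525]
0.01 128 [0.423 0.485 0.049 0.162]
0.02 128 [0.423 0.485 0.049 0.166]
0.03 152 [0.422 0.485 0.049 0.163]
0.04 179 [0.421 0.489 0.047 0.169]
0.05 199 [0.421 0.486 0.048 0.167]
0.06 190 [0.423 0.485 0.049 0.165]
0.07 894 [0.425 0.493 0.051 0.17 ]
```

Call:
play_rows([
  [0.6,0.0205,-0.0297,0,0,0,-4.94],
  [0.6,0.0205,-0.0297,0,0,0,-4.94],
  [0.6,0.0205,-0.0297,0,0,0,-4.94],
  [0.6,0.0205,-0.0297,0,0,0,-4.94],
  [0.6,0.0205,-0.0297,0,0,0,-4.94],
  [0.6,0.0205,-0.0297,0,0,0,-4.94],
  [0.6,0.0205,-0.0297,0,0,0,-4.94],
])

```text
time: 2.48
ee_pos: [0.3119, 0.419, 0.2389]
orientation: [-0.0, 0.939, 0.344, 0.0]
force: [0.1, 0.2, -0.2]
gripper_width: 0.0354
```

Call:
play_rows([
  [0.6,0.0205,-0.0297,0,0,0,-4.94],
  [0.6,0.0205,-0.0297,0,0,0,-4.94],
  [0.6,0.0205,-0.0297,0,0,0,-4.94],
  [0.6,0.0205,-0.0297,0,0,0,-4.94],
  [0.6,0.0205,-0.0297,0,0,0,-4.94],
  [0.6,0.0205,-0.0297,0,0,0,-4.94],
  [0.6,0.0205,-0.0297,0,0,0,-4.94],
  [0.6,0,0,0,0,0,0],
])

```text
time: 3.48
ee_pos: [0.4562, 0.2091, 0.239]
orientation: [0.0, 0.999, 0.048, 0.001]
force: [-0.3, 0.2, -0.5]
gripper_width: 0.0355
```

```bash
python3 - <<'E'
from h import *
shot('wrist','w1');shot('side','s1')
from scipy.spatial.transform import Rotation as R
s=telemetry.get_obs();q=s['orientation'];print(s['time'],s['ee_pos'],s['gripper_width'],s['joint_pos'],s['force'])
print(R.from_quat([q[1],q[2],q[3],q[0]]).as_matrix())
E
```

```text
3.575 [0.45450448 0.2121793  0.23871817] 0.035234142119531416 [-0.86275267  0.29523296  0.4061669   1.94395152 -0.14433471  0.93025648
 -0.28313564] [-0.35965949  0.55941875  0.41283397]
[[ 9.94740192e-01  1.02430041e-01 -1.95156646e-04]
 [ 1.02430098e-01 -9.94740155e-01  3.13556495e-04]
 [-1.62012548e-04 -3.31897163e-04 -9.99999932e-01]]
```

View pics/w1.png

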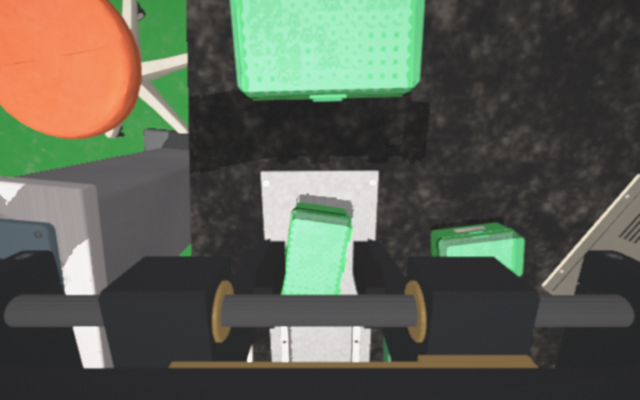

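View pics/s1.png

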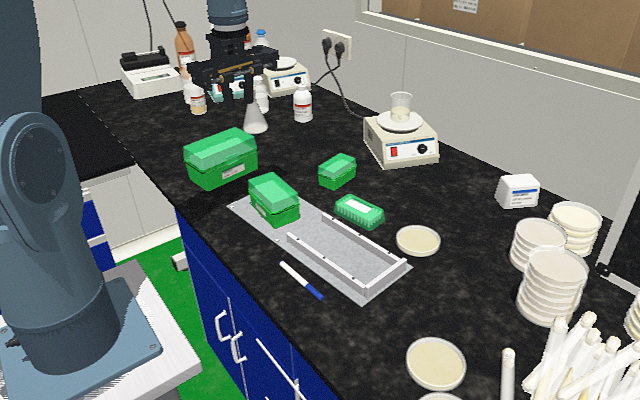

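The wrist view shows the box's rear edge at (293–352, 205–212), with free apron and bench behind it up to the big box at row 95. That leaves room to descend behind the box.

Call:
play_rows([
  [0.6,0,0,-0.04,-1.99,-0.2,0],
  [0.6,0,0,-0.045,-1.99,-0.2,0],
  [0.6,0,0,-0.045,0,0,0],
  [0.6,0,0,-0.045,0,0,0],
  [0.6,0,0,-0.03,0,0,0],
  [0.6,0,0,0,0,0,0],
])

```text
time: 4.32
ee_pos: [0.4525, 0.2125, 0.0321]
orientation: [0.036, 0.998, 0.053, -0.0]
force: [0.3, -0.1, 0.6]
gripper_width: 0.0353
```

```bash
python3 - <<'E'
from h import *
shot('side','s2')
s=telemetry.get_obs();print(s['time'],s['ee_pos'],s['force'])
E
```

```text
4.375 [0.4537467  0.2128462  0.03347516] [-0.46340337 -0.42304809  0.04059513]
```

View pics/s2.png

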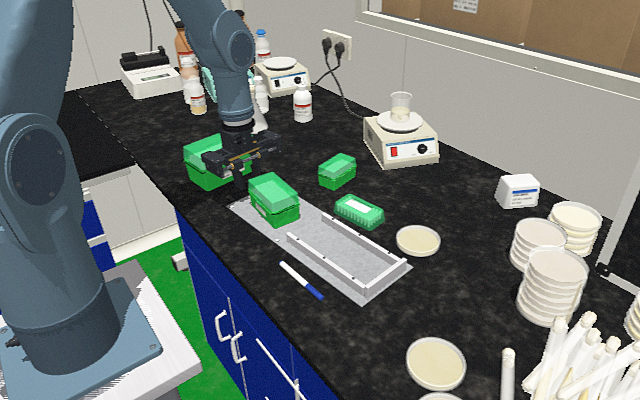

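Call:
play_rows([
  [0.6,0.0008,-0.008,0,0,0,0],
  [0.6,0.0008,-0.008,0,0,0,0],
  [0.6,0.0005,-0.005,0,0,0,0],
  [0.6,0.0005,-0.005,0,0,0,0],
  [0.6,0.0005,-0.005,0,0,0,0],
  [0.6,0.0005,-0.005,0,0,0,0],
  [0.6,0.0005,-0.005,0,0,0,0],
  [0.6,0,0,0,0,0,0],
])

```text
time: 5.38
ee_pos: [0.4587, 0.1705, 0.0337]
orientation: [0.035, 0.998, 0.051, 0.002]
force: [-0.2, 0.2, 0.1]
gripper_width: 0.0353
```

```bash
cat > box.py <<'E'
from h import *
from scipy.optimize import least_squares
O=np.array([.475,.0075]);a=np.radians(5.85)
Y=np.array([-np.sin(a),np.cos(a)]);X=np.array([np.cos(a),np.sin(a)])
def T(p): p=np.asarray(p)[...,:2]-O; return np.stack([p@X,p@Y],-1)
def boxpose(cams=('side','scene'),save=None):
    for cam in cams:
        c=viewer.camera(cam);W=cloud(c);im=c['img'].astype(int)
        if save: cv2.imwrite(f'pics/{save}_{cam}.png',c['img'][:,:,::-1])
        t=T(W);z=W[...,2]
        g=(im[...,1]>im[...,0]+25)&(im[...,1]>im[...,2]+25)
        r=g&(abs(t[...,0])<.075)&(t[...,1]<.19)&(t[...,1]>-.23)
        m=r&(z>.068)&(z<.085)
        m=cv2.morphologyEx(m.astype(np.uint8),cv2.MORPH_OPEN,np.ones((3,3)))>0
        if m.sum()<50: print(cam,'few');continue
        (cc,wh,an)=cv2.minAreaRect(t[m].astype(np.float32))
        if wh[0]>wh[1]: an-=90
        if an>45: an-=90
        if an<-45: an+=90
        q=t[m];s=r&(z>.012)&(z<.068)
        print(cam,'ctr mm',np.round(np.array(cc)*1e3,1),'wh',np.round(np.array(wh)*1e3,1),'ang',round(an,2),'n',m.sum(),'z',np.round(np.median(z[m]),4),
          'y1/99',np.round(np.percentile(q[:,1],[1,99])*1e3,1),'x1/99',np.round(np.percentile(q[:,0],[1,99])*1e3,1),'side y/x min',np.round(np.percentile(t[s],[2,98],axis=0)*1e3,1).tolist())
if __name__=='__main__':
    import sys
    s=telemetry.get_obs();print(s['time'],'tcp',np.round(T(s['ee_pos'])*1e3,1),s['ee_pos'][2],s['force'])
    boxpose(save=sys.argv[1])
E
python3 box.py p3
```

```text
5.375 tcp [  0.4 163.8] 0.033666769353184044 [-0.1774817   0.20630826  0.13949953]
side ctr mm [-0.7 92.8] wh [129.   68.8] ang -4.44 n 949 z 0.0735 y1/99 [ 28.5 147.7] x1/99 [-37.4  33.2] side y/x min [[-39.5, 25.5], [23.0, 147.4]]
scene ctr mm [-3.8 65.6] wh [70.6 68.7] ang -4.13 n 489 z 0.0731 y1/99 [31.4 99.3] x1/99 [-38.2  29.2] side y/x min [[-40.5, 34.9], [-31.4, 125.6]]
```

View pics/p3_side.png

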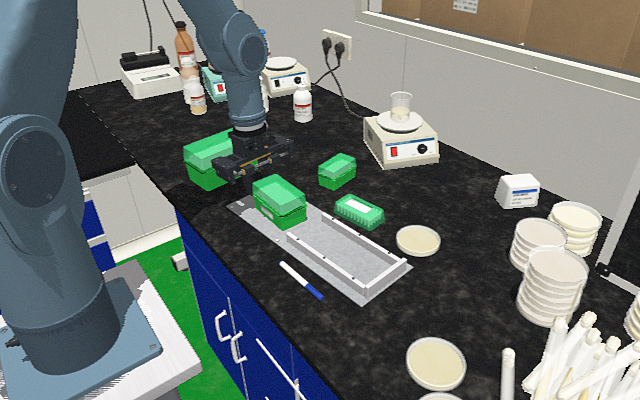

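The box has turned from −9.4° to about −4.3° and its front is 28 mm short of the mouth. I'll push a little more and look again.

Call:
play_rows([
  [0.6,0.0004,-0.004,0,0,0,0],
  [0.6,0.0004,-0.004,0,0,0,0],
  [0.6,0.0004,-0.004,0,0,0,0],
  [0.6,0,0,0,0,0,0],
])

```text
time: 5.98
ee_pos: [0.4599, 0.1586, 0.0337]
orientation: [0.035, 0.998, 0.051, 0.002]
force: [0.2, 0.5, 0.3]
gripper_width: 0.0353
```

```bash
python3 box.py p4
```

```text
5.975 tcp [  0.4 151.8] 0.033735954999322 [0.16862667 0.46270384 0.31880553]
side ctr mm [ 2.2 81.3] wh [128.5  69.7] ang -1.01 n 964 z 0.0735 y1/99 [ 18.7 136.4] x1/99 [-32.2  35.1] side y/x min [[-34.9, 15.7], [28.9, 135.0]]
scene ctr mm [ 1.2 53.5] wh [68.7 68.3] ang -1.32 n 448 z 0.0732 y1/99 [20.5 85.7] x1/99 [-32.2  33.3] side y/x min [[-35.9, 24.0], [-30.1, 98.1]]
```

Call:
play_rows([
  [0.6,0.0004,-0.004,0,0,0,0],
  [0.6,0.0004,-0.004,0,0,0,0],
  [0.6,0.0004,-0.004,0,0,0,0],
  [0.6,0,0,0,0,0,0],
])

```text
time: 6.58
ee_pos: [0.4612, 0.1466, 0.0337]
orientation: [0.035, 0.998, 0.051, 0.002]
force: [0.2, 0.5, 0.5]
gripper_width: 0.0354
```

```bash
python3 box.py p5
```

```text
6.575 tcp [  0.4 139.8] 0.033746812804090844 [0.24184598 0.49196916 0.54101392]
side ctr mm [ 4.2 69.3] wh [ 68.2 128. ] ang 0.0 n 984 z 0.0734 y1/99 [  7.7 125.7] x1/99 [-29.3  37.2] side y/x min [[-32.8, 4.8], [32.7, 121.4]]
scene ctr mm [ 3.4 40.9] wh [68. 67.] ang 2.15 n 413 z 0.0731 y1/99 [ 9.2 71.3] x1/99 [-29.5  36. ] side y/x min [[-32.5, 11.3], [2.8, 126.2]]
```

View pics/p5_scene.png

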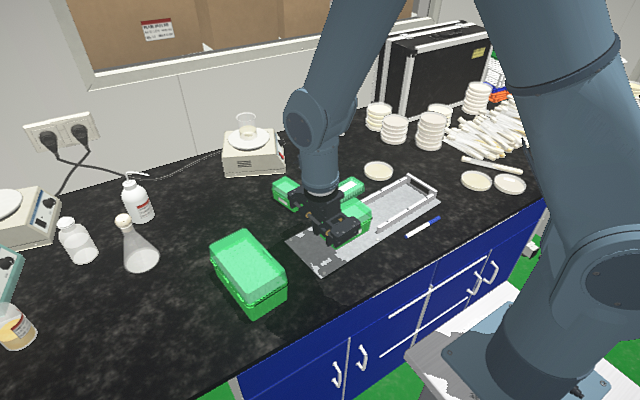

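The box is square to the lane (0°) and about 4 mm to the far side. I'll push slightly obliquely to centre it as it enters the mouth.

Call:
play_rows([
  [0.6,0,-0.004,0,0,0,0],
  [0.6,0,-0.004,0,0,0,0],
  [0.6,0,-0.004,0,0,0,0],
  [0.6,0,-0.004,0,0,0,0],
  [0.6,0,-0.004,0,0,0,0],
  [0.6,0,0,0,0,0,0],
])

```text
time: 7.42
ee_pos: [0.4611, 0.1266, 0.0337]
orientation: [0.035, 0.998, 0.051, 0.002]
force: [0.6, 0.6, -0.9]
gripper_width: 0.0353
```

```bash
python3 box.py p6
```

```text
7.425 tcp [ -1.7 119.9] 0.03371873032101627 [ 0.57632595  0.617294   -0.87659526]
side ctr mm [ 1.7 47.5] wh [ 68.4 121.3] ang 0.39 n 1018 z 0.0735 y1/99 [-12.1 106. ] x1/99 [-31.4  34.9] side y/x min [[-34.9, -15.1], [30.2, 102.5]]
scene ctr mm [ 1.2 20.3] wh [64.6 67.8] ang -2.3 n 393 z 0.0732 y1/99 [-10.5  49.9] x1/99 [-31.8  33.7] side y/x min [[-34.7, -8.6], [22.0, 117.7]]
```

View pics/p6_side.png

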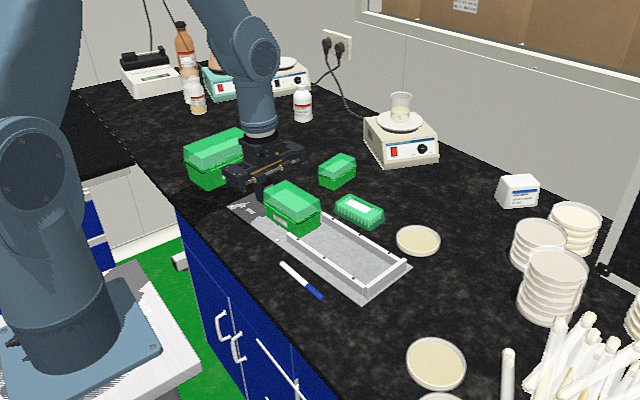

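Call:
play_rows([
  [0.6,0.0003,-0.005,0,0,0,0],
  [0.6,0.0003,-0.005,0,0,0,0],
  [0.6,0.0003,-0.005,0,0,0,0],
  [0.6,0.0003,-0.005,0,0,0,0],
  [0.6,0.0003,-0.005,0,0,0,0],
  [0.6,0.0003,-0.005,0,0,0,0],
  [0.6,0,0,0,0,0,0],
])

```text
time: 8.4
ee_pos: [0.4629, 0.0966, 0.0337]
orientation: [0.035, 0.998, 0.051, 0.002]
force: [-0.5, -0.3, 0.8]
gripper_width: 0.035
```

```bash
python3 box.py p7; python3 - <<'E'
import cv2
a=cv2.imread('pics/p7_side.png')[170:310,220:430];cv2.imwrite('pics/p7c.png',cv2.resize(a,None,fx=3.6,fy=3.6,interpolation=2))
E
```

```text
8.4 tcp [-2.9 89.8] 0.033746489894953914 [-0.50471479 -0.30181755  0.76840224]
side ctr mm [ 0.8 20.1] wh [ 68.9 128.5] ang 0.33 n 1064 z 0.0735 y1/99 [-42.1  74.7] x1/99 [-32.7  33.6] side y/x min [[-36.2, -45.4], [29.2, 73.2]]
scene ctr mm [ -0.5 -12.7] wh [66.7 60.2] ang 2.63 n 333 z 0.0732 y1/99 [-40.6  16.3] x1/99 [-33.   31.8] side y/x min [[-36.0, -37.7], [21.5, 78.7]]
```

View pics/p7c.png

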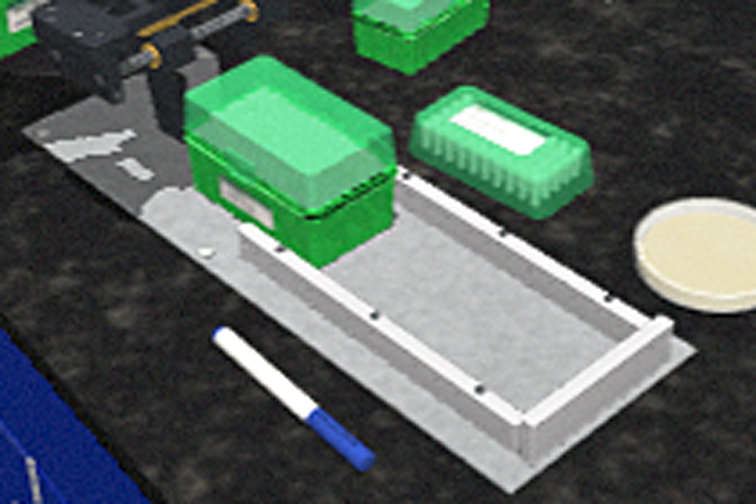

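The box is in the lane, centred within 1 mm and straight. I'll carry on along the lane.

Call:
play_rows([
  [0.6,0.0006,-0.006,0,0,0,0],
  [0.6,0.0006,-0.006,0,0,0,0],
  [0.6,0.0006,-0.006,0,0,0,0],
  [0.6,0.0006,-0.006,0,0,0,0],
  [0.6,0.0006,-0.006,0,0,0,0],
  [0.6,0.0006,-0.006,0,0,0,0],
  [0.6,0.0006,-0.006,0,0,0,0],
  [0.6,0.0006,-0.006,0,0,0,0],
])

```text
time: 9.5
ee_pos: [0.4677, 0.0488, 0.0337]
orientation: [0.035, 0.998, 0.051, 0.002]
force: [-0.2, 0.9, 0.5]
gripper_width: 0.0351
```

```bash
python3 box.py p8
```

```text
9.5 tcp [-3.  41.8] 0.033713509496542796 [-0.21486719  0.88651743  0.46050061]
side ctr mm [  1.  -27.1] wh [126.8  69.7] ang -0.18 n 1179 z 0.0735 y1/99 [-89.5  28.3] x1/99 [-32.8  33.8] side y/x min [[-36.6, -92.6], [28.3, 26.2]]
scene ctr mm [ -0.2 -65. ] wh [51.2 66.4] ang -1.05 n 270 z 0.0732 y1/99 [-90.  -39.6] x1/99 [-32.3  32.2] side y/x min [[-35.6, -86.6], [20.1, 47.9]]
```

Call:
play_rows([
  [0.6,0.0006,-0.006,0,0,0,0],
  [0.6,0.0006,-0.006,0,0,0,0],
  [0.6,0.0006,-0.006,0,0,0,0],
  [0.6,0.0006,-0.006,0,0,0,0],
  [0.6,0.0006,-0.006,0,0,0,0],
  [0.6,0.0006,-0.006,0,0,0,0],
  [0.6,0.0006,-0.006,0,0,0,0],
  [0.6,0.0006,-0.006,0,0,0,0],
])

```text
time: 10.6
ee_pos: [0.4725, 0.0008, 0.0337]
orientation: [0.035, 0.998, 0.051, 0.002]
force: [-0.0, 0.4, -0.2]
gripper_width: 0.0354
```

```bash
python3 box.py p9
```

```text
10.6 tcp [-3.1 -6.4] 0.03371226351404608 [-0.01009373  0.43359617 -0.21531259]
side ctr mm [  0.2 -75.9] wh [ 68.1 127.4] ang 0.6 n 1291 z 0.0736 y1/99 [-137.9  -19.3] x1/99 [-33.1  33.4] side y/x min [[-37.1, -140.6], [27.8, -22.9]]
scene ctr mm [-1.000e-01 -1.158e+02] wh [47.6 67.8] ang -3.2 n 218 z 0.0731 y1/99 [-139.4  -93.6] x1/99 [-33.8  31.7] side y/x min [[-35.8, -134.5], [20.3, -11.1]]
```

View pics/p9_side.png

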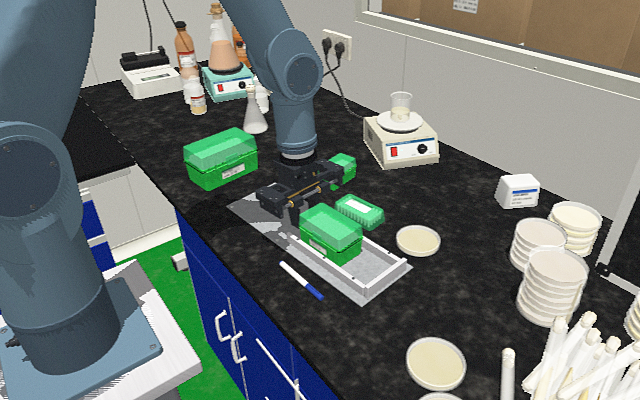

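Call:
play_rows([
  [0.6,0.0006,-0.006,0,0,0,0],
  [0.6,0.0006,-0.006,0,0,0,0],
  [0.6,0.0006,-0.006,0,0,0,0],
  [0.6,0.0006,-0.006,0,0,0,0],
  [0.6,0.0006,-0.006,0,0,0,0],
  [0.6,0.0006,-0.006,0,0,0,0],
  [0.6,0.0006,-0.006,0,0,0,0],
  [0.6,0.0006,-0.006,0,0,0,0],
])

```text
time: 11.7
ee_pos: [0.4773, -0.0472, 0.0337]
orientation: [0.035, 0.998, 0.051, 0.002]
force: [-0.2, 0.3, -0.5]
gripper_width: 0.0353
```

Call:
play_rows([
  [0.6,0.0005,-0.005,0,0,0,0],
  [0.6,0.0005,-0.005,0,0,0,0],
  [0.6,0.0004,-0.004,0,0,0,0],
  [0.6,0.0003,-0.003,0,0,0,0],
  [0.6,0.0002,-0.002,0,0,0,0],
  [0.6,0,0,0,0,0,0],
])

```text
time: 12.45
ee_pos: [0.4792, -0.066, 0.0337]
orientation: [0.035, 0.998, 0.051, 0.002]
force: [-0.4, -0.4, 0.7]
gripper_width: 0.0356
```

```bash
python3 box.py p10;python3 - <<'E'
import cv2
a=cv2.imread('pics/p10_side.png')[170:310,220:430];cv2.imwrite('pics/p10c.png',cv2.resize(a,None,fx=3.6,fy=3.6,interpolation=2))
E
```

```text
12.45 tcp [ -3.3 -73.5] 0.03373147809136386 [-0.35304937 -0.35044075  0.73660245]
side ctr mm [   0.3 -142.6] wh [126.5  69. ] ang -0.12 n 1464 z 0.0735 y1/99 [-204.6  -87.5] x1/99 [-33.3  33.4] side y/x min [[-37.2, -208.0], [27.7, -89.8]]
scene ctr mm [  -3.5 -147.8] wh [ 65.3 116. ] ang 3.38 n 157 z 0.0729 y1/99 [-205.2  -90.5] x1/99 [-32.8  29.2] side y/x min [[-36.3, -200.8], [20.6, -67.7]]
```

View pics/p10c.png

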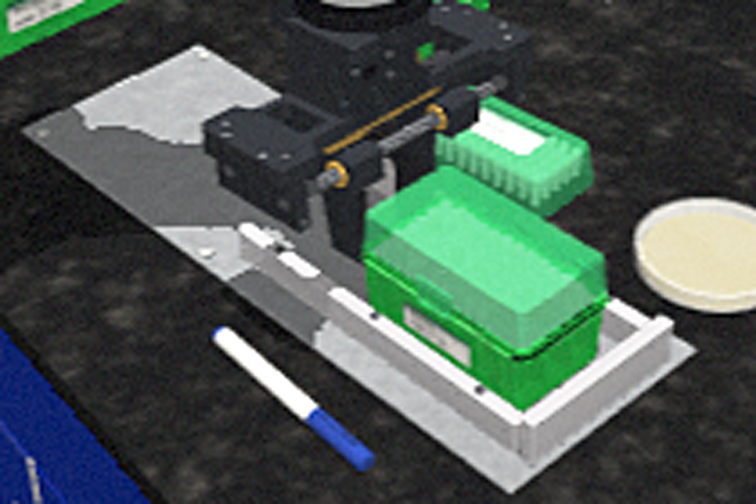

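About 13 mm is left to the stop, so I'll creep in while watching the force.

Call:
play_rows([
  [0.6,0.0002,-0.002,0,0,0,0],
  [0.6,0.0002,-0.002,0,0,0,0],
  [0.6,0.0002,-0.002,0,0,0,0],
  [0.6,0.0001,-0.0015,0,0,0,0],
  [0.6,0.0001,-0.001,0,0,0,0],
  [0.6,0.0001,-0.001,0,0,0,0],
])

```text
time: 13.3
ee_pos: [0.4801, -0.0753, 0.0337]
orientation: [0.035, 0.998, 0.051, 0.002]
force: [-0.5, 0.7, -0.1]
gripper_width: 0.0352
```

Call:
play_rows([
  [0.6,0.0001,-0.001,0,0,0,0],
])

```text
time: 13.42
ee_pos: [0.4802, -0.0763, 0.0337]
orientation: [0.035, 0.998, 0.051, 0.002]
force: [0.5, 0.4, 0.6]
gripper_width: 0.0356
```

Call:
play_rows([
  [0.6,0.0001,-0.001,0,0,0,0],
])

```text
time: 13.55
ee_pos: [0.4803, -0.0773, 0.0337]
orientation: [0.035, 0.998, 0.051, 0.002]
force: [0.8, 0.6, 0.7]
gripper_width: 0.0353
```

```bash
python3 box.py p11;python3 - <<'E'
import cv2
a=cv2.imread('pics/p11_side.png')[170:310,220:430];cv2.imwrite('pics/p11c.png',cv2.resize(a,None,fx=3.6,fy=3.6,interpolation=2))
E
```

```text
13.55 tcp [ -3.4 -84.9] 0.03370476673143022 [0.79706054 0.57818198 0.67693316]
side ctr mm [   0.2 -154.7] wh [ 69.6 125. ] ang 0.07 n 1483 z 0.0736 y1/99 [-215.7  -98.6] x1/99 [-33.4  32.9] side y/x min [[-37.3, -218.8], [27.3, -100.5]]
scene ctr mm [  19.9 -168.8] wh [123.7  65.3] ang -27.42 n 149 z 0.0728 y1/99 [-216.1 -103.4] x1/99 [-33.1  30.9] side y/x min [[-36.9, -211.3], [20.1, -86.6]]
```

View pics/p11c.png

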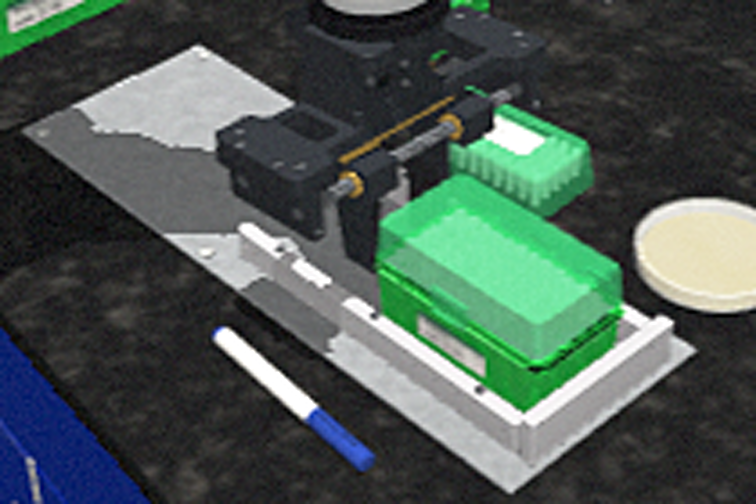

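Call:
play_rows([
  [0.6,0.0001,-0.0007,0,0,0,0],
  [0.6,0.0001,-0.0007,0,0,0,0],
])

```text
time: 13.9
ee_pos: [0.4805, -0.0787, 0.0337]
orientation: [0.035, 0.998, 0.051, 0.002]
force: [-0.2, 0.3, -0.1]
gripper_width: 0.0357
```

Call:
play_rows([
  [0.6,0.0001,-0.0007,0,0,0,0],
])

```text
time: 14.02
ee_pos: [0.4806, -0.0794, 0.0337]
orientation: [0.035, 0.998, 0.051, 0.002]
force: [0.9, 0.0, -0.6]
gripper_width: 0.0352
```

Call:
play_rows([
  [0.6,0.0001,-0.0007,0,0,0,0],
])

```text
time: 14.15
ee_pos: [0.4807, -0.0801, 0.0337]
orientation: [0.035, 0.998, 0.051, 0.002]
force: [0.1, 1.5, 0.5]
gripper_width: 0.0352
```

```bash
python3 box.py p12
```

```text
14.15 tcp [ -3.3 -87.7] 0.033703282357936945 [0.10869899 1.45976016 0.46928566]
side ctr mm [  -0.  -159.7] wh [ 68.7 120.6] ang 0.14 n 1492 z 0.0736 y1/99 [-218.5 -101.7] x1/99 [-33.2  33.1] side y/x min [[-37.1, -222.1], [26.6, -102.7]]
scene ctr mm [   1.3 -160.9] wh [117.8  63.4] ang -2.68 n 155 z 0.0731 y1/99 [-219.5 -103.5] x1/99 [-32.1  30.2] side y/x min [[-36.5, -212.9], [20.6, -88.4]]
```

One more half-millimetre step or two should show the contact in the force.

Call:
play_rows([
  [0.6,0.0001,-0.0006,0,0,0,0],
])

```text
time: 14.38
ee_pos: [0.4808, -0.0807, 0.0337]
orientation: [0.035, 0.998, 0.051, 0.002]
force: [-0.7, 0.3, 0.6]
gripper_width: 0.0351
```

Call:
play_rows([
  [0.6,0,-0.0005,0,0,0,0],
])

```text
time: 14.5
ee_pos: [0.4808, -0.0808, 0.0337]
orientation: [0.035, 0.998, 0.052, 0.002]
force: [-0.7, 2.9, 0.4]
gripper_width: 0.0352
```

The tool stopped 0.4 mm short of its command with 2.9 N, so the box is on the pad. Now I'll back off along the lane and lift clear.

Call:
play_rows([
  [0.6,-0.0004,0.004,0,0,0,0],
  [0.6,-0.001,0.01,0,0,0,0],
  [0.6,-0.002,0.02,0,0,0,0],
  [0.6,-0.002,0.02,0,0,0,0],
  [0.6,0,0,0.04,0,0,0],
  [0.6,0,0,0.05,0,0,0],
  [0.6,0,0,0.05,0,0,0],
  [0.6,0,0,0,0,0,0],
])

```text
time: 15.5
ee_pos: [0.4778, -0.0264, 0.1769]
orientation: [0.034, 0.998, 0.052, 0.005]
force: [-0.3, 0.9, -0.6]
gripper_width: 0.035
```

```bash
python3 box.py p13;python3 - <<'E'
import cv2
a=cv2.imread('pics/p13_side.png')[170:310,220:430];cv2.imwrite('pics/p13c.png',cv2.resize(a,None,fx=3.6,fy=3.6,interpolation=2))
E
```

```text
15.5 tcp [ -0.7 -34. ] 0.1769441758953903 [-0.34928229  0.92255317 -0.60758992]
side ctr mm [ 1.000e-01 -1.602e+02] wh [120.3  69.2] ang -0.17 n 1511 z 0.0735 y1/99 [-219.4 -102.2] x1/99 [-33.   33.1] side y/x min [[-37.3, -222.4], [28.2, -106.0]]
scene ctr mm [  -0.9 -160. ] wh [122.3  67.9] ang -1.14 n 658 z 0.073 y1/99 [-218.9  -99.8] x1/99 [-33.8  32.2] side y/x min [[-37.2, -211.1], [28.9, -97.4]]
```

View pics/p13c.png

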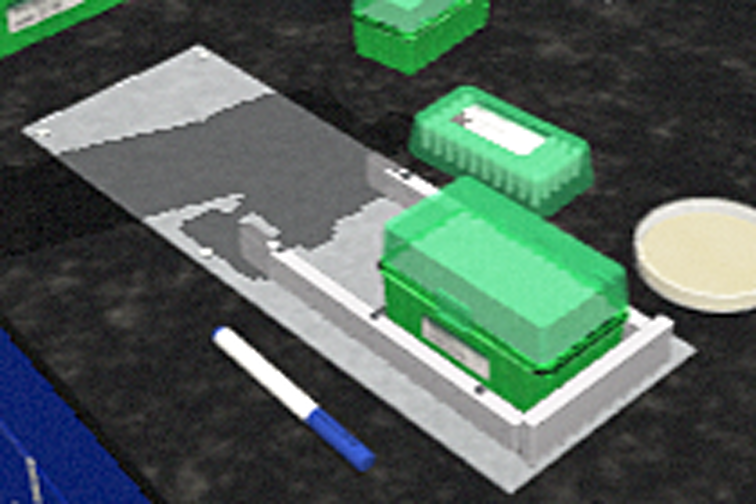

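The box stands home against the pad and centred, the hand is clear above, and the marker, dish and blister look untouched. I'm handing it in.

```bash
python3 -c "
from h import *
print(bot.finish_job())"
```

```text
the job is handed in; nothing more can be done
None
```

The middle-sized tip box is home at the end stop and the job is handed in, after about 15.5 s on the robot's clock; no verdict came back.

- **How it was pushed:** I set the part-closed fingers about 35 mm apart behind the box and pushed its rear face square to the lane. That turned it from about −9° to about 0° on the apron. A slightly oblique push centred it, then I ran it down the lane and crept into the stop. The highest force I read there was about 2.9 N. I then backed off and lifted the hand clear.
- **Last checks:**

| Camera | Box centre in the tray frame | Angle to the lane |
|---|---|---|
| Side | x = 0 mm, y = −160 mm | −0.2° |
| Scene | x = −1 mm, y = −160 mm | −1.1° |

- **Box height:** the top measured about 73.5 mm above the worktop, the same as at the start, so it is flat. The hand's TCP finished 177 mm above the worktop.
- **Disagreements:** the measured y is 2 mm past the nominal −158 mm, which is within the calibration error. Some mid-push scene-camera fits were off because the hand hid part of the box, so I relied on the side camera there.
- **Not measured:** I judged the marker, dish and blister unmoved by eye in the side picture. I did not measure rail contact directly. The box stayed within about 1 mm of the lane's middle once well inside, and the fingertips passed about 7 mm above the rail tops.

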